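# Sort the rattling lathe gearbox housings into the repair case

### The job

Press the release button so that the lid of the repair case springs open. Then shake the gearbox housings on the bench to find out which have a loose gear rattling inside (one or two of them do): put those into the open repair case and the sound ones into the yellow tray, every housing lying on the floor of its container, none on end or on top of another. Do not knock aside the try square, the glue bottle or the wooden blank.

Things in the scene. Friction and masses are not known exactly. Their poses are not given: they have to be found in the camera images.
- housing_a_mid (a point): centre of a closed gearbox housing, grey with flush orange cover: 116 (x) x 52 (y) x 50 (z) mm, 0.46 kg; starts lying on the bench, x within 15 deg of straight ahead. All look and weigh alike; in some a 0.2 kg gear slides freely 80 mm end to end along x (moves beyond 6 deg of tilt or when shaken, stays put when level). Names tell nothing. None: held, or absent this time
- housing_b_mid (a point): centre of a closed gearbox housing, grey with flush orange cover: 116 (x) x 52 (y) x 50 (z) mm, 0.46 kg; starts lying on the bench, x within 15 deg of straight ahead. All look and weigh alike; in some a 0.2 kg gear slides freely 80 mm end to end along x (moves beyond 6 deg of tilt or when shaken, stays put when level). Names tell nothing. None: held, or absent this time
- housing_c_mid (a point): centre of a closed gearbox housing, grey with flush orange cover: 116 (x) x 52 (y) x 50 (z) mm, 0.46 kg; starts lying on the bench, x within 15 deg of straight ahead. All look and weigh alike; in some a 0.2 kg gear slides freely 80 mm end to end along x (moves beyond 6 deg of tilt or when shaken, stays put when level). Names tell nothing. None: held, or absent this time
- housing_d_mid (a point): centre of a closed gearbox housing, grey with flush orange cover: 116 (x) x 52 (y) x 50 (z) mm, 0.46 kg; starts lying on the bench, x within 15 deg of straight ahead. All look and weigh alike; in some a 0.2 kg gear slides freely 80 mm end to end along x (moves beyond 6 deg of tilt or when shaken, stays put when level). Names tell nothing. None: held, or absent this time
- release_top (a point): centre of the top face of the case's release button: a round black push button, 30 mm across, in a grey collar 46 mm across, on the black latch block beside the case; about 62 mm above the bench. It is pressed straight down, 6 mm of travel against about 5 N
- release (a joint): travel of the release button in m: 0 up, 0.006 fully down; the latch lets go beyond about 0.004; the button springs back
- case_lid (a joint): opening angle of the case lid in rad: 0 shut and latched, 1.75 at its open stop. A spring swings it up, away from the button, and holds it there
- lid_edge (a point): middle of the lid's free edge (on the button side when shut; the lid is 160 x 206 mm); at the stop it stands about 260 mm above the bench on the far side from the button
- case_floor (a point): centre of the inner floor of the repair case, 5 mm above the bench: a fixed grey case with a hinged lid, inside 150 (x) x 196 (y) x 50 deep, walls 5 mm. Its y axis points from the button side to the hinge side; the button is 153 mm towards -y. Room for two housings side by side, lengthwise along x
- tray_floor (a point): centre of the inner floor of the yellow plastic tray, 5 mm above the bench: fixed, inside 150 mm along its x, 196 mm along its y, walls 5 mm thick and 17 mm high above the floor. It has room for two housings side by side, their length along its x
- square: bystander: try square lying on the bench, steel blade 150 mm, wooden stock 110 mm; origin under the stock
- glue: bystander: glue bottle standing on the bench, 56 mm across, 150 mm tall; origin at the centre of its underside
- blank: bystander: square wooden turning blank 45 x 150 x 45 mm lying on the bench; origin at the centre of its underside
Things that resemble listed ones, but are neither listed nor needed, are in the scene too. Leave any pink look-alike of the part that bears housing_c_mid alone.

How it is judged:
On the way:
1. the lid of the repair case has sprung open to its stop (value of joint case_lid above 1.6 rad), for 0.2 s.
At the end, for the whole second after the job is handed in: The case lid is open (over 1.5 rad); each housing with a loose gear lies inside the repair case and each sound one inside the yellow tray: its centre within the inner walls and less than 34 mm above the container's floor (lying, so 25 or 26 mm), at rest (under 0.02 m/s) (x of loose_gear_1 in the frame of case_floor between -0.075 and 0.075 m and y of loose_gear_1 in the frame of case_floor between -0.098 and 0.098 m and z of each of loose_gear_1, loose_gear_2 in the frame of case_floor below 0.034 m and x of loose_gear_2 in the frame of case_floor between -0.075 and 0.075 m and y of loose_gear_2 in the frame of case_floor between -0.098 and 0.098 m and x of sound_gear_1 in the frame of tray_floor between -0.075 and 0.075 m and y of sound_gear_1 in the frame of tray_floor between -0.098 and 0.098 m and z of each of sound_gear_1, sound_gear_2 in the frame of tray_floor below 0.034 m and x of sound_gear_2 in the frame of tray_floor between -0.075 and 0.075 m and y of sound_gear_2 in the frame of tray_floor between -0.098 and 0.098 m and linear speed of each of housing_a, housing_b, housing_c, housing_d below 0.02 m/s and value of joint case_lid above 1.5 rad); the robot touches nothing.
It fails at once if the try square is knocked aside (moved more than 40 mm) (distance of square from where it was at the start of the episode above 0.04 m).
It fails at once if the glue bottle is knocked aside (moved more than 40 mm) (distance of glue from where it was at the start of the episode above 0.04 m).
It fails at once if the wooden blank is knocked aside (moved more than 40 mm) (distance of blank from where it was at the start of the episode above 0.04 m).
Of housing_a, housing_b, housing_c, housing_d only 3 to 4 are there at a start; the rules pass over those that are not, and their reading is None.
At some moment in a run one of housing_a, housing_b, housing_c, housing_d may be knocked a few centimetres aside while the robot is not near it.
Once in a run the grip may slacken for a moment while it holds something.
It also fails if it takes over 210 s, if anything falls off the work surface, if the arm or the gripper's body presses on something with over 40 N, if the wrist force passes 120 N, or if a joint passes its speed limit or range.

### The arm

A 6-joint arm with a two-finger parallel gripper is mounted at the origin on the work surface. World frame = base frame: x ahead of the robot, y to its left, z up, the work surface at z = 0. Lengths are in m, angles in rad, forces in N, time in s.
With the tool pointing down it reaches from about 0.3 to 0.875 m from the base axis. Payload 4.2 kg.
Tool frame: the origin (TCP) lies at the very end of the fingers, on their centre line; the grasp point (between the pads) lies 19 mm behind it (manip.grip_depth is the distance from the TCP to the grasp point, in m); z points along the fingers, y is the line along which they close (so a half turn about z gives the same grasp; the last joint's range is limited). The gripper opens to 85 mm and grips with 20 to 120 N. Pads are 22 mm wide; open, the fingers measure 114 mm over their backs; the gripper's body (76 mm by 85 mm) begins 54 mm behind the grasp point. The pads swing forward as they close: fully open they stand 13 mm farther back than shut.
Start: joints at [1.312, 0.32, 1.565, -0, 1.257, -0.02], TCP at [0.136, 0.559, 0.231] pointing down, gripper open.
Joint ranges: [-3.11, 3.11], [-0.84, 2.01], [0.21, 2.61], [-1.34, 4.49], [0.05, 2.63], [-2.56, 2.56]. Speed limits (rad/s): [2.57, 2.57, 3.14, 3.14, 3.14, 3.14].

### API

Orientations are given as a unit quaternion [w, x, y, z].
In Python, from workcell import monitor, get_image, camera_params, manip gives the robot as it stands.
- The arm moves only by the shell command python3 -m creep 'ROWS' [FORCE]. ROWS is JSON, a list of rows, each a list of 3 entries, a list of its own where there are three numbers: the shift along the world's x, y, z as a fraction of full scale, then the turn, a rotation vector about the world's x, y, z as a fraction of full scale, then the closure, from 0 (fully open) to 1 (shut). A call has 1 to 8 rows; each row is the pose to reach, as a shift and turn from the pose commanded when the call began, turning the shorter way round; what a row does not reach only later rows make up. Full scale, the value 1, is 500 mm for a shift and pi rad for a turn. A row lasts 1/12 s, in which the tool goes at most 41.7 mm and 7.16 degrees, less where a joint would pass 70% of its speed; a pose out of reach is approached as far as the arm can. A call with a number of a shift or a turn outside -1 to 1 is refused whole. A call with a gripper value outside its range is refused whole. The fingers move at their own pace and stop on an object; FORCE is the grip in N (left out, the last holds). Time passes only in rows, so rows that repeat a pose let the fingers close. It gives the time, the measured TCP pose, the force, the opening and the grip force at its end, in the units of the state.
- monitor.get_state(): the state, without advancing time (a new reading comes with each control period).
- get_image(name): name is "side" or "top"; returns the picture (480x640x3 uint8, red, green, blue); there is no depth.
- camera_params(name): a dict with "vertical_fov" (degrees; the focal length in pixels is half the picture's height over the tangent of half this angle, whatever the lens; pixels are square), "cx", "cy" (the principal point, pixels), "cam_to_world" (4x4, takes a point from camera to world coordinates). Camera axes: x right, y up, looking along -z (the intrinsics and any distortion apply to the point x, -y, -z); pixel columns grow to the right and rows downward; lengths in m; the calibration is good to about 2 mm. A picture is of the moment at which its call begins. camera_params takes no time and is no camera call.
- manip.close_job(): hands the job in; it is judged then, once.
The state is a dict: "clock": time; "q": joint angles; "joint_vel": joint speeds; "joint_torque": joint torques, N m; "ee_pos": TCP position; "ee_rot": TCP orientation; "force": force on the tool from outside, world axes, zero at the start; "moment": the same for the moment, N m; "finger_gap": finger opening in m; "grasp_force": force on a finger pad.
Only numpy, scipy, OpenCV 4.12 (cv2) and the standard library are available. Lean on these libraries where they do the work, as an engineer would, in place of code of your own. Each camera call takes 0.05 s, during which the arm holds its last target. There are 200 camera calls.

## Working session

There is one attempt and no reset: what is moved stays moved. The work goes in short steps, Python scripts to look and compute and a shell command to move; the robot and the scene stay as the last step left them, time stands still between calls to the robot, and variables do not carry over. Pictures are saved under pics/ and viewed, at most 14 in all, crops included, and the job is handed in when it is done.

```bash
mkdir -p pics; ls
cat > h.py <<'E'
import numpy as np, cv2
from workcell import monitor, get_image, camera_params, manip
def K(n):
    p=camera_params(n); f=240/np.tan(np.radians(p["vertical_fov"])/2)
    return f,p["cx"],p["cy"],np.array(p["cam_to_world"]),p
def ray(n,u,v,z):
    f,cx,cy,T,_=K(n); d=T[:3,:3]@np.array([(u-cx)/f,-(v-cy)/f,-1]); o=T[:3,3]
    return o+d*(z-o[2])/d[2]
def proj(n,P):
    f,cx,cy,T,_=K(n); c=T[:3,:3].T@(np.array(P)-T[:3,3]); return cx+f*c[0]/-c[2], cy+f*(-c[1])/-c[2]
def snap(n,name):
    im=get_image(n)[:,:,::-1]; cv2.imwrite(f"pics/{name}.png",im); return im
E
python3 - <<'E'
from h import *
for n in("side","top"):
    snap(n,n+"0"); print(n,camera_params(n))
print(monitor.get_state())
E
```

```text
pics
side {'vertical_fov': 56.09442681683883, 'cx': 324.9597983795131, 'cy': 239.30366061000882, 'cam_to_world': array([[-0.93597725,  0.25072348, -0.24715242,  0.38422719],
       [-0.35196959, -0.65044236,  0.67308405,  0.68392319],
       [ 0.00799957,  0.7169815 ,  0.6970463 ,  0.75286863],
       [ 0.        ,  0.        ,  0.        ,  1.        ]])}
top {'vertical_fov': 52.541386064282676, 'cx': 319.6073842286725, 'cy': 233.25604318179782, 'cam_to_world': array([[ 0.02633709,  0.98659907, -0.1610237 ,  0.4463031 ],
       [-0.99946097,  0.02914626,  0.01510818,  0.05178707],
       [ 0.01959896,  0.160539  ,  0.9868349 ,  1.27200641],
       [ 0.        ,  0.        ,  0.        ,  1.        ]])}
{'clock': 0.1, 'q': array([ 1.31198286e+00,  3.20228685e-01,  1.56553483e+00,  3.23196056e-05,
        1.25740487e+00, -1.99975374e-02]), 'joint_vel': array([ 0.00012688, -0.00084751, -0.00441718,  0.00189109, -0.00062774,
        0.00155192]), 'joint_torque': array([ 5.34428891e-04, -4.16406870e+01, -2.34704518e+01,  6.75192859e-05,
        5.03102696e-03, -7.08297335e-06]), 'ee_pos': array([0.13589906, 0.55827987, 0.23057455]), 'ee_rot': array([-1.24697292e-04,  1.19129329e-01,  9.92878433e-01, -7.78088241e-04]), 'force': array([ 0.55011335, -0.16582298, -0.37040253]), 'moment': array([-0.0126791 , -0.01028412, -0.01164035]), 'grasp_force': 0.0, 'finger_gap': 0.08527495589211383}
```

View pics/top0.png

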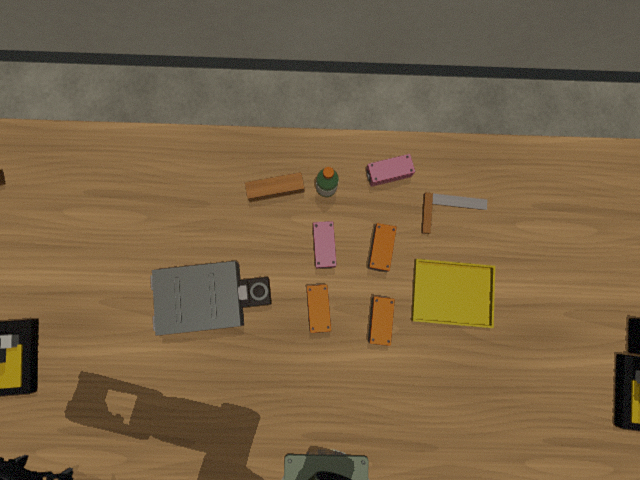

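View pics/side0.png

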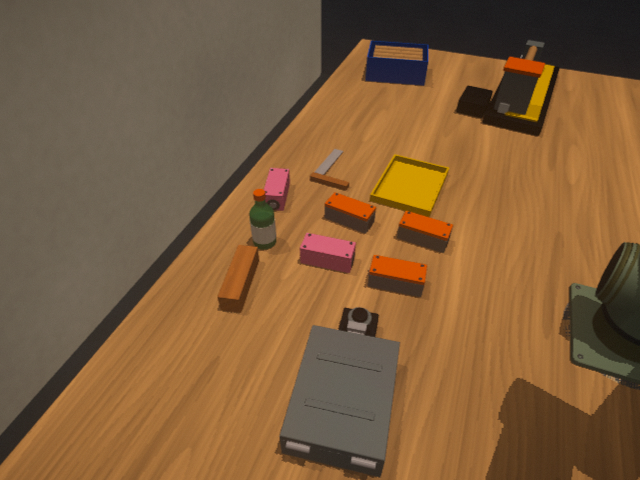

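Top view: the orange housings are at (382,247), (318,308) and (382,320), so three are present. The candidates that could be confused with them are the pink ones at (324,244) and (390,169), which I'll leave alone, and the wooden blank at (275,186). The button is at (259,291) on the latch block, the case at (198,298) and the tray at (454,293). The glue bottle is at (327,180) and the square at (428,213).

```bash
cat >> h.py <<'E'
def housings(im,z=0.05,n="top"):
    hsv=cv2.cvtColor(im,cv2.COLOR_BGR2HSV)
    m=cv2.inRange(hsv,(5,225,110),(17,255,255)); m=cv2.morphologyEx(m,cv2.MORPH_CLOSE,np.ones((3,3)))
    out=[]
    for c in cv2.findContours(m,cv2.RETR_EXTERNAL,cv2.CHAIN_APPROX_NONE)[0]:
        if cv2.contourArea(c)<300: continue
        P=np.array([ray(n,u,v,z)[:2] for u,v in c[:,0]],np.float32)*1000
        (x,y),(w,h),a=cv2.minAreaRect(P)
        if w<h: a+=90
        a=(a+90)%180-90
        out.append((round(x),round(y),round(max(w,h)),round(min(w,h)),round(a,1),tuple(c[:,0].mean(0).round())))
    return out
E
python3 - <<'E'
from h import *
im=cv2.imread("pics/top0.png")
for o in housings(im): print(o)
for o in housings(cv2.imread("pics/side0.png"),n="side"): print("s",o)
hsv=cv2.cvtColor(im,cv2.COLOR_BGR2HSV)
for p in [(382,247),(318,308),(275,186)]: print(hsv[p[1],p[0]])
print("btn",ray("top",259.5,291,.062), ray("side",360,316,.062))
print("tray",[ray("top",u,v,.022).round(3)[:2] for u,v in[(415,261),(494,264),(493,326),(413,322)]])
print("case",[ray("top",u,v,.06).round(3)[:2] for u,v in[(152,269),(238,261),(243,325),(155,334)]])
print("glue",ray("top",328,188,.0),ray("side",264,240,0), "pink",ray("top",324,244,.05),"sqstock",ray("top",428,213,.02))
c=np.hstack([cv2.resize(im[220:350,225:425],None,fx=4,fy=4)]); cv2.imwrite("pics/c1.png",c)
E
```

```text
s (459, 31, 114, 52, 5.8, (np.float64(399.0), np.float64(268.0)))
s (433, -129, 115, 56, -5.0, (np.float64(426.0), np.float64(224.0)))
s (619, -129, 116, 52, -8.9, (np.float64(350.0), np.float64(205.0)))
s (266, -1139, 133, 121, -6.1, (np.float64(525.0), np.float64(65.0)))
[ 15 202 160]
[ 15 190 157]
[ 15 162 143]
btn [0.49502463 0.17776896 0.062     ] [0.49535867 0.18615601 0.062     ]
tray [array([ 0.585, -0.216]), array([ 0.583, -0.422]), array([ 0.424, -0.415]), array([ 0.429, -0.21 ])]
case [array([0.542, 0.446]), array([0.568, 0.235]), array([0.412, 0.214]), array([0.385, 0.426])]
glue [0.77794441 0.01297217 0.        ] [0.78629228 0.01157864 0.        ] pink [0.61841141 0.02120451 0.05      ] sqstock [ 0.71317987 -0.25191773  0.02      ]
```

View pics/c1.png

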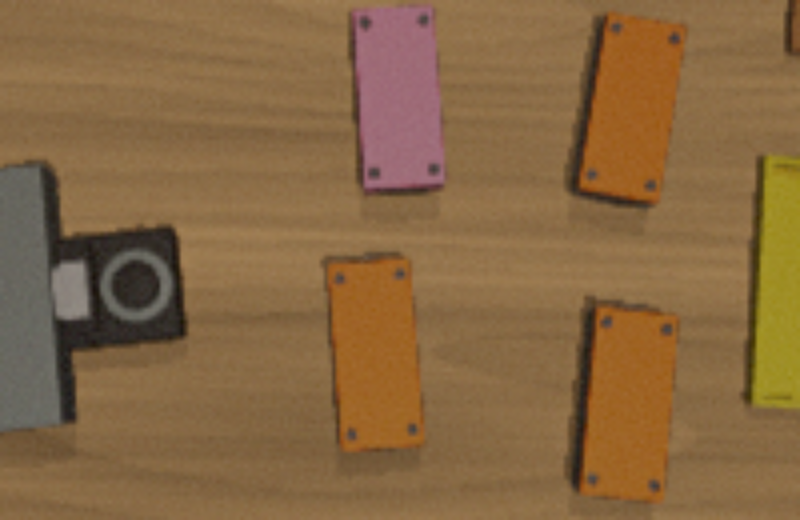

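```bash
sed -i 's/(5,225,110),(17,255,255)/(9,178,125) if n=="top" else (5,225,110),(17,255,255)/' h.py
python3 - <<'E'
from h import *
im=cv2.imread("pics/top0.png")
for o in housings(im): print(o)
print(proj("side",[.495,.178,.062]),proj("side",[.459,.031,.05]))
s=cv2.imread("pics/side0.png"); 
g=cv2.cvtColor(s,cv2.COLOR_BGR2GRAY)[295:340,335:385]; cv2.imwrite("pics/s1.png",cv2.resize(s[295:340,335:385],None,fx=10,fy=10))
E
```

```text
(431, -128, 115, 51, -4.8, (np.float64(382.0), np.float64(321.0)))
(457, 31, 114, 51, 6.2, (np.float64(318.0), np.float64(308.0)))
(617, -128, 115, 51, -9.0, (np.float64(383.0), np.float64(246.0)))
(np.float64(361.47755835005046), np.float64(312.7467810022331)) (np.float64(398.2431404969005), np.float64(268.059665038684))
```

View pics/s1.png

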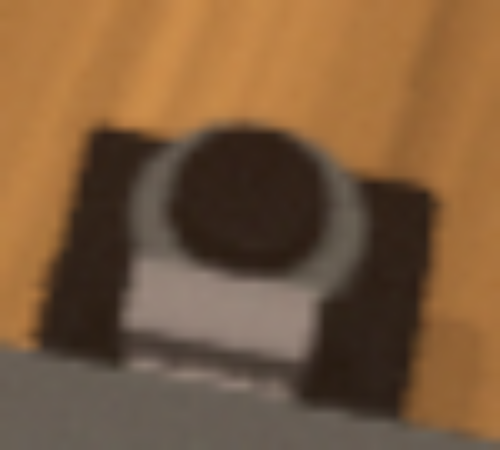

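Side crop: the button is at about (360,315), within 4 mm of the top-view position. The case geometry (153 mm from the case centre) agrees too, so I'll go to (0.495, 0.180).

```bash
python3 -m creep '[[[0.36,-0.376,0],[0,0,0.11],1],[[0.36,-0.376,0],[0,0,0.11],1],[[0.36,-0.376,0],[0,0,0.11],1],[[0.36,-0.376,0],[0,0,0.11],1],[[0.36,-0.376,0],[0,0,0.11],1],[[0.36,-0.376,0],[0,0,0.11],1],[[0.36,-0.376,0],[0,0,0.11],1],[[0.36,-0.376,0],[0,0,0.11],1]]' 40
```

```text
clock: 0.77
ee_pos: [0.3178, 0.3681, 0.2311]
ee_rot: [0.0, -0.051, 0.999, -0.001]
force: [0.2, 0.1, -0.5]
finger_gap: 0.0
grasp_force: 0.0
```

```bash
python3 -m creep '[[[0.358,-0.38,0],[0,0,0],1],[[0.358,-0.38,0],[0,0,0],1],[[0.358,-0.38,0],[0,0,0],1],[[0.358,-0.38,0],[0,0,0],1],[[0.358,-0.38,0],[0,0,0],1],[[0.358,-0.38,0],[0,0,0],1],[[0.358,-0.38,0],[0,0,0],1],[[0.358,-0.38,0],[0,0,0],1]]'
```

```text
clock: 1.43
ee_pos: [0.4965, 0.1796, 0.2307]
ee_rot: [-0.0, -0.052, 0.999, -0.0]
force: [-0.3, 0.7, -0.8]
finger_gap: 0.0001
grasp_force: 0.0
```

```bash
python3 -m creep '[[[0,0,-0.322],[0,0,0],1],[[0,0,-0.322],[0,0,0],1],[[0,0,-0.322],[0,0,0],1],[[0,0,-0.322],[0,0,0],1],[[0,0,-0.322],[0,0,0],1]]'
```

```text
clock: 1.85
ee_pos: [0.4888, 0.1809, 0.0641]
ee_rot: [-0.007, -0.054, 0.999, -0.002]
force: [-0.5, -1.0, -0.6]
finger_gap: -0.0001
grasp_force: 0.0
```

```bash
python3 -m creep '[[[0,0,-0.012],[0,0,0],1],[[0,0,-0.016],[0,0,0],1],[[0,0,-0.02],[0,0,0],1],[[0,0,-0.024],[0,0,0],1],[[0,0,-0.026],[0,0,0],1],[[0,0,-0.026],[0,0,0],1]]'; python3 -c "
from h import *
snap('top','lid1')"
```

```text
clock: 2.35
ee_pos: [0.4963, 0.1816, 0.0589]
ee_rot: [0.002, -0.053, 0.999, 0.001]
force: [0.9, 2.1, 4.4]
finger_gap: -0.0001
grasp_force: 2.0
```

```bash
python3 -m creep '[[[0,0,-0.003],[0,0,0],1],[[0,0,-0.005],[0,0,0],1],[[0,0,-0.005],[0,0,0],1],[[0,0,-0.005],[0,0,0],1]]'; python3 -c "
from h import *
snap('top','lid2')
a=cv2.imread('pics/lid1.png');b=cv2.imread('pics/top0.png');c=cv2.imread('pics/lid2.png')
cv2.imwrite('pics/l.png',np.hstack([a[200:400,80:430],c[200:400,80:430]]))"
```

```text
clock: 2.73
ee_pos: [0.4963, 0.1805, 0.056]
ee_rot: [0.002, -0.053, 0.999, 0.0]
force: [-0.6, 0.1, 10.6]
finger_gap: -0.0001
grasp_force: 3.4
```

View pics/l.png

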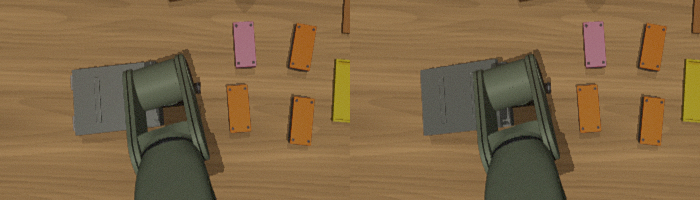

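The lid was still down when that picture was taken, with the button just bottoming. I'll hold it briefly, rise and check.

```bash
python3 -m creep '[[[0,0,-0.002],[0,0,0],1],[[0,0,-0.002],[0,0,0],1],[[0,0,-0.002],[0,0,0],1],[[0,0,0.1],[0,0,0],1],[[0,-0.1,0.2],[0,0,0],1],[[0,-0.2,0.3],[0,0,0],0],[[0,-0.28,0.33],[0,0,0],0],[[0,-0.28,0.33],[0,0,0],0]]'; python3 -c "
from h import *
c=snap('top','lid3'); d=snap('side','lid3s')
cv2.imwrite('pics/l3.png',np.hstack([c[200:440,80:430],d[200:440,220:570]]))
for o in housings(c): print(o)"
```

```text
clock: 3.45
ee_pos: [0.494, 0.0564, 0.2078]
ee_rot: [-0.001, -0.054, 0.999, -0.001]
force: [0.2, -0.7, 0.5]
finger_gap: 0.0359
grasp_force: 0.0
(431, -127, 115, 51, -5.0, (np.float64(382.0), np.float64(321.0)))
(617, -128, 115, 51, -8.9, (np.float64(383.0), np.float64(246.0)))
```

View pics/l3.png

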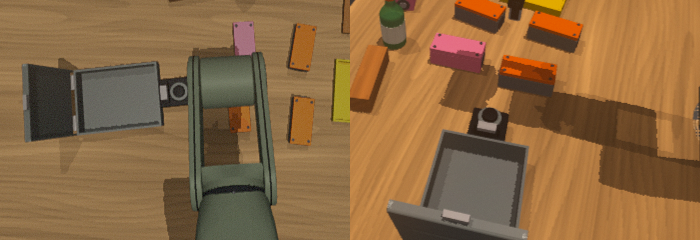

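The lid stands open. Next is the housing at (457, 31) mm.

```bash
python3 -m creep '[[[-0.078,-0.02,-0.16],[0,0,0],0],[[-0.078,-0.02,-0.16],[0,0,0],0],[[-0.078,-0.02,-0.16],[0,0,0],0],[[-0.078,-0.02,-0.16],[0,0,0],0],[[-0.078,-0.02,-0.16],[0,0,0],0]]' 60; python3 -c "
from h import *
print(monitor.get_state()['ee_pos'],monitor.get_state()['moment'])
print(housings(snap('side','a1'),n='side'))"
```

```text
clock: 3.97
ee_pos: [0.4566, 0.0484, 0.127]
ee_rot: [-0.0, -0.054, 0.999, -0.0]
force: [0.4, 0.2, 0.6]
finger_gap: 0.0858
grasp_force: 0.0
[0.4566138  0.04839653 0.12699608] [0.01266261 0.0242525  0.01426465]
[(459, 33, 113, 56, 5.8, (np.float64(398.0), np.float64(269.0))), (416, -125, 81, 60, -5.1, (np.float64(433.0), np.float64(226.0))), (619, -126, 116, 56, -9.7, (np.float64(350.0), np.float64(206.0)))]
```

```bash
python3 -m creep '[[[0.002,-0.033,-0.06],[0,0,0],0],[[0.002,-0.033,-0.14],[0,0,0],0],[[0.002,-0.033,-0.2],[0,0,0],0],[[0.002,-0.033,-0.234],[0,0,0],0],[[0.002,-0.033,-0.234],[0,0,0],0],[[0.002,-0.033,-0.234],[0,0,0],1],[[0.002,-0.033,-0.234],[0,0,0],1],[[0.002,-0.033,-0.234],[0,0,0],1]]' 80
```

```text
clock: 4.68
ee_pos: [0.4595, 0.0313, 0.0121]
ee_rot: [0.003, -0.054, 0.999, -0.001]
force: [-0.0, -5.9, 24.1]
finger_gap: 0.0519
grasp_force: 19.7
```

```bash
python3 -m creep '[[[0,0,0],[0,0,0],1],[[0,0,0],[0,0,0],1],[[0,0,0.05],[0,0,0],1],[[0,0,0.1],[0,0,0],1],[[0,0,0.2],[0,0,0],1],[[0,0,0.25],[0,0,0],1],[[0,0,0.25],[0,0,0],1],[[0,0,0.25],[0,0,0],1]]'; python3 -c "
from workcell import monitor as m; s=m.get_state(); print(s['moment'],s['force'])"
```

```text
clock: 5.35
ee_pos: [0.458, 0.0318, 0.1372]
ee_rot: [0.003, -0.053, 0.999, 0.0]
force: [-0.9, 0.4, -5.4]
finger_gap: 0.0508
grasp_force: 86.6
[ 0.02732478  0.02966535 -0.00472146] [-0.87551238  0.44789657 -5.3606421 ]
```

```bash
cat > m.py <<'E'
from workcell import monitor as m; s=m.get_state(); print(s['moment'].round(4),s['force'].round(2),s['ee_rot'].round(3),s['finger_gap'].round(4))
E
python3 -m creep '[[[0,0,0.06],[0,0.14,0],1],[[0,0,0.06],[0,0.14,0],1],[[0,0,0.06],[0,0.14,0],1],[[0,0,0.06],[0,0.14,0],1],[[0,0,0.06],[0,0.14,0],1],[[0,0,0.06],[0,0.14,0],1],[[0,0,0.06],[0,0.14,0],1],[[0,0,0.06],[0,0.14,0],1]]' 100; python3 m.py
python3 -m creep '[[[0,0,0],[0,-0.14,0],1],[[0,0,0],[0,-0.14,0],1],[[0,0,0],[0,-0.14,0],1],[[0,0,0],[0,-0.14,0],1],[[0,0,0],[0,-0.14,0],1],[[0,0,0],[0,-0.14,0],1],[[0,0,0],[0,-0.14,0],1],[[0,0,0],[0,-0.14,0],1]]'; python3 m.py
```

```text
clock: 6.02
ee_pos: [0.4557, 0.0316, 0.165]
ee_rot: [-0.218, -0.052, 0.975, 0.012]
force: [-0.2, 1.0, -5.1]
finger_gap: 0.0511
grasp_force: 106.8
clock: 6.68
ee_pos: [0.4578, 0.0316, 0.1651]
ee_rot: [-0.0, -0.053, 0.999, 0.0]
force: [-0.3, -0.4, -5.6]
finger_gap: 0.0507
grasp_force: 106.6Traceback (most recent call last):
  File "m.py", line 1, in <module>
    from workcell import monitor as m; s=m.get_state(); print(s['moment'].round(4),s['force'].round(2),s['ee_rot'].round(3),s['finger_gap'].round(4))
                                                                                                                            ^^^^^^^^^^^^^^^^^^^^^
AttributeError: 'float' object has no attribute 'round'
Traceback (most recent call last):
  File "m.py", line 1, in <module>
    from workcell import monitor as m; s=m.get_state(); print(s['moment'].round(4),s['force'].round(2),s['ee_rot'].round(3),s['finger_gap'].round(4))
                                                                                                                            ^^^^^^^^^^^^^^^^^^^^^
AttributeError: 'float' object has no attribute 'round'
```

```bash
python3 -m creep '[[[0,0,0],[0,-0.14,0],1],[[0,0,0],[0,-0.14,0],1],[[0,0,0],[0,-0.14,0],1],[[0,0,0],[0,-0.14,0],1],[[0,0,0],[0,-0.14,0],1],[[0,0,0],[0,-0.14,0],1],[[0,0,0],[0,-0.14,0],1],[[0,0,0],[0,-0.14,0],1]]'; python3 m.py
python3 -m creep '[[[0,0,0],[0,0.14,0],1],[[0,0,0],[0,0.14,0],1],[[0,0,0],[0,0.14,0],1],[[0,0,0],[0,0.14,0],1],[[0,0,0],[0,0.14,0],1],[[0,0,0],[0,0.14,0],1],[[0,0,0],[0,0.14,0],1],[[0,0,0],[0,0.14,0],1]]'; python3 m.py
```

```text
clock: 7.35
ee_pos: [0.459, 0.0317, 0.1657]
ee_rot: [0.218, -0.052, 0.974, -0.012]
force: [1.7, -0.1, -4.6]
finger_gap: 0.0511
grasp_force: 106.7
clock: 8.02
ee_pos: [0.456, 0.0316, 0.1648]
ee_rot: [-0.0, -0.053, 0.999, 0.0]
force: [-0.2, 0.3, -5.4]
finger_gap: 0.0513
grasp_force: 106.7Traceback (most recent call last):
  File "m.py", line 1, in <module>
    from workcell import monitor as m; s=m.get_state(); print(s['moment'].round(4),s['force'].round(2),s['ee_rot'].round(3),s['finger_gap'].round(4))
                                                                                                                            ^^^^^^^^^^^^^^^^^^^^^
AttributeError: 'float' object has no attribute 'round'
Traceback (most recent call last):
  File "m.py", line 1, in <module>
    from workcell import monitor as m; s=m.get_state(); print(s['moment'].round(4),s['force'].round(2),s['ee_rot'].round(3),s['finger_gap'].round(4))
                                                                                                                            ^^^^^^^^^^^^^^^^^^^^^
AttributeError: 'float' object has no attribute 'round'
```

```bash
cat > m.py <<'E'
from workcell import monitor as m,get_image
import numpy as np
M=[];F=[]
for i in range(6): get_image("top"); s=m.get_state(); M.append(s['moment']); F.append(s['force'])
print("M",np.mean(M,0).round(4),"sd",np.std(M,0).round(4),"F",np.mean(F,0).round(2),np.round(s['ee_pos'],4),np.round(s['finger_gap'],4))
E
python3 m.py
python3 -m creep '[[[0,0,0],[0,0.14,0],1],[[0,0,0],[0,0.14,0],1],[[0,0,0],[0,0.14,0],1],[[0,0,0],[0,0.14,0],1],[[0,0,0],[0,0.14,0],1],[[0,0,0],[0,0.14,0],1],[[0,0,0],[0,0.14,0],1],[[0,0,0],[0,0.14,0],1]]'; python3 m.py
python3 -m creep '[[[0,0,0],[0,-0.14,0],1],[[0,0,0],[0,-0.14,0],1],[[0,0,0],[0,-0.14,0],1],[[0,0,0],[0,-0.14,0],1],[[0,0,0],[0,-0.14,0],1],[[0,0,0],[0,-0.14,0],1]]'; python3 m.py
```

```text
M [ 0.0192 -0.0031  0.0117] sd [0.0292 0.0293 0.0182] F [-0.03 -0.11 -4.52] [0.4567 0.0316 0.1653] 0.0512
clock: 8.98
ee_pos: [0.4563, 0.0316, 0.1657]
ee_rot: [-0.217, -0.052, 0.975, 0.012]
force: [-0.2, -0.4, -4.4]
finger_gap: 0.0508
grasp_force: 106.8
M [-0.0052 -0.5394  0.0223] sd [0.0371 0.0146 0.0206] F [ 0.11  0.17 -5.02] [0.4568 0.0316 0.1654] 0.0512
clock: 9.78
ee_pos: [0.456, 0.0316, 0.1655]
ee_rot: [-0.001, -0.053, 0.999, 0.0]
force: [0.0, 0.7, -4.6]
finger_gap: 0.0508
grasp_force: 106.6
M [-0.0129 -0.0053 -0.0006] sd [0.0333 0.0435 0.0241] F [-0.07 -0.25 -4.72] [0.4577 0.0316 0.1646] 0.0509
```

Level moments after the two opposite tilts are the same (−0.003 and −0.005 against ±0.08 expected), so this housing is sound and goes to the tray (centre ≈ (0.505, −0.316), yaw −2°), far slot.

```bash
python3 -m creep '[[[0.05,-0.392,0],[0,0,-0.045],1],[[0.05,-0.392,0],[0,0,-0.045],1],[[0.05,-0.392,0],[0,0,-0.045],1],[[0.05,-0.392,0],[0,0,-0.045],1],[[0.05,-0.392,0],[0,0,-0.045],1],[[0.05,-0.392,0],[0,0,-0.045],1],[[0.05,-0.392,0],[0,0,-0.045],1]]'
python3 -m creep '[[[0.046,-0.392,0],[0,0,0],1],[[0.046,-0.392,0],[0,0,0],1],[[0.046,-0.392,0],[0,0,0],1],[[0.046,-0.392,0],[0,0,0],1],[[0.046,-0.392,0],[0,0,0],1],[[0.046,-0.392,0],[0,0,0],1],[[0.046,-0.392,0],[0,0,0],1]]'; python3 -c "
from h import *
c=snap('side','t1'); d=snap('top','t1t'); cv2.imwrite('pics/t1c.png',np.hstack([c[100:300,300:520],d[200:400,340:560]]))
print(monitor.get_state()['ee_pos'])"
```

```text
clock: 10.67
ee_pos: [0.4823, -0.1661, 0.1643]
ee_rot: [-0.001, 0.019, 1.0, 0.0]
force: [-0.3, 1.0, -5.1]
finger_gap: 0.0509
grasp_force: 107.6
clock: 11.25
ee_pos: [0.5052, -0.3606, 0.1639]
ee_rot: [-0.001, 0.018, 1.0, 0.001]
force: [-0.6, 0.9, -5.7]
finger_gap: 0.0509
grasp_force: 108.2
[ 0.50488257 -0.35869235  0.1642402 ]
```

View pics/t1c.png

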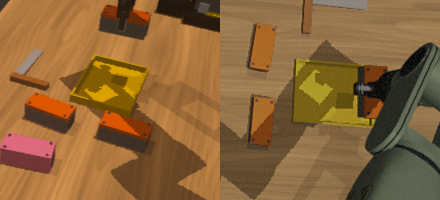

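The housing is held level over the tray's far half, so I'll lower it.

```bash
python3 -m creep '[[[0,0,-0.08],[0,0,0],1],[[0,0,-0.16],[0,0,0],1],[[0,0,-0.23],[0,0,0],1],[[0,0,-0.26],[0,0,0],1],[[0,0,-0.275],[0,0,0],1],[[0,0,-0.285],[0,0,0],1],[[0,0,-0.29],[0,0,0],1],[[0,0,-0.29],[0,0,0],1]]'
```

```text
clock: 12.02
ee_pos: [0.5059, -0.3603, 0.0211]
ee_rot: [0.001, 0.017, 1.0, -0.001]
force: [0.2, 0.4, -4.2]
finger_gap: 0.0507
grasp_force: 108.0
```

```bash
python3 -m creep '[[[0,0,0],[0,0,0],0.27],[[0,0,0],[0,0,0],0.27],[[0,0,0],[0,0,0],0.27],[[0,0,0],[0,0,0],0.27],[[0,0,0.06],[0,0,0],0.27],[[0,0,0.12],[0,0,0],0.27],[[0,0,0.2],[0,0,0],0],[[0,0,0.25],[0,0,0],0]]'
```

```text
clock: 12.68
ee_pos: [0.5061, -0.3613, 0.1493]
ee_rot: [0.002, 0.017, 1.0, -0.001]
force: [0.8, -0.8, 0.5]
finger_gap: 0.0836
grasp_force: 0.0
```

```bash
python3 -m creep '[[[-0.15,0.466,0],[0,0,-0.016],0],[[-0.15,0.466,0],[0,0,-0.016],0],[[-0.15,0.466,0],[0,0,-0.016],0],[[-0.15,0.466,0],[0,0,-0.016],0],[[-0.15,0.466,0],[0,0,-0.016],0],[[-0.15,0.466,0],[0,0,-0.016],0],[[-0.15,0.466,0],[0,0,-0.016],0],[[-0.15,0.466,0],[0,0,-0.016],0]]'; python3 -c "
from h import *
c=snap('side','t2'); d=snap('top','t2t')
print('S',housings(c,n='side'));print('T',housings(d))
print(monitor.get_state()['ee_pos'])"
```

```text
clock: 13.35
ee_pos: [0.4297, -0.1261, 0.1459]
ee_rot: [0.001, 0.041, 0.999, -0.0]
force: [0.0, -0.8, -0.3]
finger_gap: 0.0854
grasp_force: 0.0
S [(433, -127, 114, 59, -4.3, (np.float64(427.0), np.float64(225.0))), (619, -127, 116, 55, -9.6, (np.float64(350.0), np.float64(206.0))), (525, -350, 112, 58, -6.0, (np.float64(408.0), np.float64(164.0))), (265, -1141, 134, 121, -8.6, (np.float64(525.0), np.float64(65.0)))]
T [(520, -345, 115, 51, -6.3, (np.float64(468.0), np.float64(287.0))), (617, -128, 115, 51, -8.9, (np.float64(383.0), np.float64(246.0)))]
[ 0.43089632 -0.12791597  0.14578654]
```

```bash
python3 -m creep '[[[0,0,-0.08],[0,0,0],0],[[0,0,-0.16],[0,0,0],0],[[0,0,-0.22],[0,0,0],0],[[0,0,-0.262],[0,0,0],0],[[0,0,-0.262],[0,0,0],0],[[0,0,-0.262],[0,0,0],1],[[0,0,-0.262],[0,0,0],1],[[0,0,-0.262],[0,0,0],1]]' 100
python3 -m creep '[[[0,0,0],[0,0,0],1],[[0,0,0],[0,0,0],1],[[0,0,0.05],[0,0,0],1],[[0,0,0.1],[0,0,0],1],[[0,0,0.2],[0,0,0],1],[[0,0,0.3],[0,0,0],1],[[0,0,0.3],[0,0,0],1],[[0,0,0.3],[0,0,0],1]]'; python3 m.py
```

```text
clock: 14.12
ee_pos: [0.4317, -0.1286, 0.0156]
ee_rot: [0.002, 0.042, 0.999, -0.001]
force: [-0.2, -4.1, 23.0]
finger_gap: 0.0517
grasp_force: 17.1
clock: 14.78
ee_pos: [0.4326, -0.1281, 0.1688]
ee_rot: [0.005, 0.042, 0.999, -0.001]
force: [0.7, 0.5, -5.1]
finger_gap: 0.0509
grasp_force: 106.7
M [-0.0039  0.0333 -0.0037] sd [0.0413 0.0201 0.0299] F [-0.07  0.06 -5.  ] [ 0.4286 -0.1269  0.162 ] 0.0506
```

```bash
python3 -m creep '[[[0,0,0],[0,0.14,0],1],[[0,0,0],[0,0.14,0],1],[[0,0,0],[0,0.14,0],1],[[0,0,0],[0,0.14,0],1],[[0,0,0],[0,0.14,0],1],[[0,0,0],[0,0.14,0],1],[[0,0,0],[0,0.14,0],1],[[0,0,0],[0,0.14,0],1]]'; python3 m.py
python3 -m creep '[[[0,0,0],[0,-0.14,0],1],[[0,0,0],[0,-0.14,0],1],[[0,0,0],[0,-0.14,0],1],[[0,0,0],[0,-0.14,0],1],[[0,0,0],[0,-0.14,0],1],[[0,0,0],[0,-0.14,0],1]]'; python3 m.py
python3 -m creep '[[[0,0,0],[0,-0.14,0],1],[[0,0,0],[0,-0.14,0],1],[[0,0,0],[0,-0.14,0],1],[[0,0,0],[0,-0.14,0],1],[[0,0,0],[0,-0.14,0],1],[[0,0,0],[0,-0.14,0],1],[[0,0,0],[0,-0.14,0],1],[[0,0,0],[0,-0.14,0],1]]'; python3 m.py
python3 -m creep '[[[0,0,0],[0,0.14,0],1],[[0,0,0],[0,0.14,0],1],[[0,0,0],[0,0.14,0],1],[[0,0,0],[0,0.14,0],1],[[0,0,0],[0,0.14,0],1],[[0,0,0],[0,0.14,0],1]]'; python3 m.py
```

```text
clock: 15.75
ee_pos: [0.429, -0.1274, 0.1642]
ee_rot: [-0.218, 0.042, 0.975, -0.009]
force: [-1.1, -0.4, -4.3]
finger_gap: 0.0505
grasp_force: 106.5
M [ 0.0223 -0.4221 -0.0029] sd [0.0124 0.036  0.0295] F [ 0.05 -0.15 -4.65] [ 0.4298 -0.1275  0.1645] 0.0508
clock: 16.55
ee_pos: [0.429, -0.1274, 0.1646]
ee_rot: [-0.001, 0.043, 0.999, -0.0]
force: [0.2, 0.3, -4.1]
finger_gap: 0.0508
grasp_force: 106.5
M [-0.0053  0.0857  0.0068] sd [0.0069 0.024  0.0078] F [ 0.07  0.1  -4.07] [ 0.4307 -0.1274  0.1636] 0.0504
clock: 17.52
ee_pos: [0.4318, -0.1279, 0.1648]
ee_rot: [0.218, 0.041, 0.975, 0.009]
force: [0.1, -0.3, -4.1]
finger_gap: 0.0507
grasp_force: 107.2
M [0.0029 0.4477 0.0039] sd [0.0367 0.0302 0.018 ] F [ 0.02  0.24 -4.57] [ 0.4304 -0.1273  0.164 ] 0.0505
clock: 18.32
ee_pos: [0.4309, -0.1272, 0.1636]
ee_rot: [0.001, 0.042, 0.999, 0.0]
force: [0.0, 0.8, -5.1]
finger_gap: 0.0506
grasp_force: 107.2
M [-0.0307 -0.0538  0.0144] sd [0.0282 0.0188 0.0107] F [-0.49  0.27 -4.83] [ 0.4291 -0.1274  0.1642] 0.0506
```

The reading flips (+0.086 to −0.054, a difference of 0.14), so this one is loose and goes to the case, button-side slot (0.4825, 0.286).

```bash
python3 -m creep '[[[0.05,0.41,0.02],[0,0,0.066],1],[[0.05,0.41,0.02],[0,0,0.066],1],[[0.05,0.41,0.02],[0,0,0.066],1],[[0.05,0.41,0.02],[0,0,0.066],1],[[0.05,0.41,0.02],[0,0,0.066],1],[[0.05,0.41,0.02],[0,0,0.066],1],[[0.05,0.41,0.02],[0,0,0.066],1],[[0.05,0.41,0.02],[0,0,0.066],1]]'
python3 -m creep '[[[0.055,0.416,0],[0,0,0],1],[[0.055,0.416,0],[0,0,0],1],[[0.055,0.416,0],[0,0,0],1],[[0.055,0.416,0],[0,0,0],1],[[0.055,0.416,0],[0,0,0],1],[[0.055,0.416,0],[0,0,0],1],[[0.055,0.416,0],[0,0,0],1],[[0.055,0.416,0],[0,0,0],1]]'; python3 -c "
from h import *
c=snap('side','t3'); d=snap('top','t3t'); cv2.imwrite('pics/t3c.png',np.hstack([c[260:480,240:460],d[220:440,130:350],d[200:420,340:560]]))
print(monitor.get_state()['ee_pos'])
print('case',[ray('top',u,v,.055).round(3)[:2] for u,v in[(156,267),(240,263),(243,324),(160,332)]])
print(housings(d))"
```

```text
clock: 19.28
ee_pos: [0.4544, 0.0772, 0.174]
ee_rot: [-0.0, -0.062, 0.998, -0.0]
force: [0.3, -0.3, -4.0]
finger_gap: 0.0504
grasp_force: 107.9
clock: 19.95
ee_pos: [0.4824, 0.2837, 0.1735]
ee_rot: [-0.001, -0.061, 0.998, -0.001]
force: [0.8, -0.5, -5.0]
finger_gap: 0.0506
grasp_force: 108.4
[0.48243751 0.28336052 0.17381646]
case [array([0.548, 0.438]), array([0.564, 0.23 ]), array([0.414, 0.215]), array([0.389, 0.416])]
[(520, -345, 115, 51, -6.3, (np.float64(468.0), np.float64(287.0))), (617, -128, 115, 51, -8.9, (np.float64(383.0), np.float64(246.0)))]
```

View pics/t3c.png

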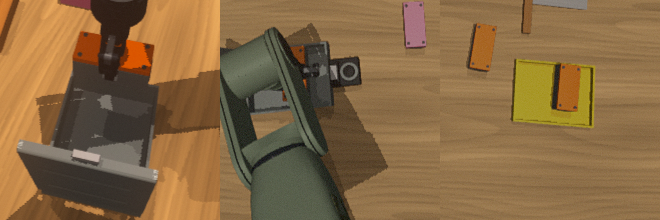

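The housing is level over the case's button-side half, and the tray piece lies flat. Lowering.

```bash
python3 -m creep '[[[0,0.005,-0.08],[0,0,0],1],[[0,0.005,-0.16],[0,0,0],1],[[0,0.005,-0.23],[0,0,0],1],[[0,0.005,-0.265],[0,0,0],1],[[0,0.005,-0.285],[0,0,0],1],[[0,0.005,-0.295],[0,0,0],1],[[0,0.005,-0.3],[0,0,0],1],[[0,0.005,-0.3],[0,0,0],1]]'
```

```text
clock: 20.72
ee_pos: [0.4835, 0.288, 0.025]
ee_rot: [0.001, -0.061, 0.998, 0.0]
force: [0.2, -0.7, -4.5]
finger_gap: 0.0506
grasp_force: 108.1
```

```bash
python3 -m creep '[[[0,0,-0.002],[0,0,0],0.27],[[0,0,-0.002],[0,0,0],0.27],[[0,0,-0.002],[0,0,0],0.27],[[0,0,-0.002],[0,0,0],0.27],[[0,0,0.06],[0,0,0],0.27],[[0,0,0.12],[0,0,0],0.27],[[0,0,0.2],[0,0,0],0],[[0,0,0.3],[0,0,0],0]]'
```

```text
clock: 21.38
ee_pos: [0.4818, 0.2878, 0.167]
ee_rot: [-0.001, -0.061, 0.998, -0.0]
force: [0.9, 0.6, -0.2]
finger_gap: 0.0836
grasp_force: 0.0
```

```bash
python3 -m creep '[[[0.13,-0.41,0.02],[0,0,-0.089],0],[[0.13,-0.41,0.02],[0,0,-0.089],0],[[0.13,-0.41,0.02],[0,0,-0.089],0],[[0.13,-0.41,0.02],[0,0,-0.089],0],[[0.13,-0.41,0.02],[0,0,-0.089],0],[[0.13,-0.41,0.02],[0,0,-0.089],0],[[0.13,-0.41,0.02],[0,0,-0.089],0],[[0.13,-0.41,0.02],[0,0,-0.089],0]]'
python3 -m creep '[[[0.14,-0.422,0],[0,0,0],0],[[0.14,-0.422,0],[0,0,0],0],[[0.14,-0.422,0],[0,0,0],0],[[0.14,-0.422,0],[0,0,0],0],[[0.14,-0.422,0],[0,0,0],0],[[0.14,-0.422,0],[0,0,0],0],[[0.14,-0.422,0],[0,0,0],0],[[0.14,-0.422,0],[0,0,0],0]]'; python3 -c "
from h import *
c=snap('side','t4'); d=snap('top','t4t'); cv2.imwrite('pics/t4c.png',np.hstack([c[260:480,240:460],d[220:440,130:350]]))
print(monitor.get_state()['ee_pos'])
print('S',housings(c,n='side'));print('T',housings(d))"
```

```text
clock: 22.05
ee_pos: [0.5474, 0.0833, 0.176]
ee_rot: [0.0, 0.079, 0.997, 0.0]
force: [-0.4, 0.3, 0.1]
finger_gap: 0.0854
grasp_force: 0.0
clock: 22.72
ee_pos: [0.6174, -0.1263, 0.1753]
ee_rot: [-0.001, 0.078, 0.997, 0.001]
force: [0.2, 0.5, 0.1]
finger_gap: 0.0852
grasp_force: 0.0
[ 0.61707828 -0.12536903  0.17558126]
S [(486, 287, 115, 52, 7.1, (np.float64(348.0), np.float64(366.0))), (618, -127, 115, 53, -8.7, (np.float64(350.0), np.float64(205.0))), (522, -349, 117, 59, -6.4, (np.float64(410.0), np.float64(165.0))), (266, -1140, 135, 121, -7.3, (np.float64(525.0), np.float64(65.0)))]
T [(483, 291, 115, 51, 7.3, (np.float64(214.0), np.float64(295.0))), (520, -345, 115, 51, -6.5, (np.float64(468.0), np.float64(287.0)))]
```

View pics/t4c.png

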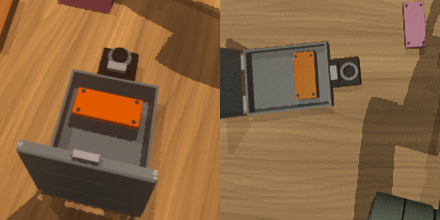

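The loose housing lies flat in the case. Now the third at (618, −128).

```bash
python3 -m creep '[[[0,-0.004,-0.08],[0,0,0],0],[[0,-0.004,-0.16],[0,0,0],0],[[0,-0.004,-0.24],[0,0,0],0],[[0,-0.004,-0.3],[0,0,0],0],[[0,-0.004,-0.32],[0,0,0],0],[[0,-0.004,-0.32],[0,0,0],1],[[0,-0.004,-0.32],[0,0,0],1],[[0,-0.004,-0.32],[0,0,0],1]]' 100
python3 -m creep '[[[0,0,0],[0,0,0],1],[[0,0,0],[0,0,0],1],[[0,0,0.05],[0,0,0],1],[[0,0,0.1],[0,0,0],1],[[0,0,0.2],[0,0,0],1],[[0,0,0.3],[0,0,0],1],[[0,0,0.3],[0,0,0],1],[[0,0,0.3],[0,0,0],1]]'; python3 m.py
```

```text
clock: 23.48
ee_pos: [0.6193, -0.13, 0.0184]
ee_rot: [0.002, 0.078, 0.997, -0.001]
force: [-1.5, -4.8, 17.9]
finger_gap: 0.0517
grasp_force: 15.3
clock: 24.15
ee_pos: [0.6202, -0.1305, 0.1719]
ee_rot: [0.006, 0.079, 0.997, -0.001]
force: [1.3, -1.3, -3.9]
finger_gap: 0.0501
grasp_force: 105.9
M [0.0105 0.0127 0.0057] sd [0.0314 0.0304 0.0236] F [ 0.21  0.23 -4.78] [ 0.6161 -0.1296  0.163 ] 0.0503
```

```bash
python3 -m creep '[[[0,0,0],[0,0.14,0],1],[[0,0,0],[0,0.14,0],1],[[0,0,0],[0,0.14,0],1],[[0,0,0],[0,0.14,0],1],[[0,0,0],[0,0.14,0],1],[[0,0,0],[0,0.14,0],1],[[0,0,0],[0,0.14,0],1],[[0,0,0],[0,0.14,0],1]]'; python3 m.py
python3 -m creep '[[[0,0,0],[0,-0.14,0],1],[[0,0,0],[0,-0.14,0],1],[[0,0,0],[0,-0.14,0],1],[[0,0,0],[0,-0.14,0],1],[[0,0,0],[0,-0.14,0],1],[[0,0,0],[0,-0.14,0],1]]'; python3 m.py
python3 -m creep '[[[0,0,0],[0,-0.14,0],1],[[0,0,0],[0,-0.14,0],1],[[0,0,0],[0,-0.14,0],1],[[0,0,0],[0,-0.14,0],1],[[0,0,0],[0,-0.14,0],1],[[0,0,0],[0,-0.14,0],1],[[0,0,0],[0,-0.14,0],1],[[0,0,0],[0,-0.14,0],1]]'; python3 m.py
python3 -m creep '[[[0,0,0],[0,0.14,0],1],[[0,0,0],[0,0.14,0],1],[[0,0,0],[0,0.14,0],1],[[0,0,0],[0,0.14,0],1],[[0,0,0],[0,0.14,0],1],[[0,0,0],[0,0.14,0],1]]'; python3 m.py
```

```text
clock: 25.12
ee_pos: [0.6169, -0.13, 0.1663]
ee_rot: [-0.217, 0.077, 0.973, -0.017]
force: [-1.1, 0.9, -3.9]
finger_gap: 0.0504
grasp_force: 105.7
M [ 0.0036 -0.5173 -0.0275] sd [0.0307 0.0284 0.0292] F [ 0.34  0.05 -3.99] [ 0.6173 -0.13    0.1664] 0.0509
clock: 25.92
ee_pos: [0.6165, -0.1299, 0.1666]
ee_rot: [-0.001, 0.079, 0.997, -0.0]
force: [-0.1, 0.3, -4.5]
finger_gap: 0.0504
grasp_force: 105.5
M [ 0.0048 -0.0236  0.0224] sd [0.0313 0.0235 0.026 ] F [ 0.26 -0.14 -4.32] [ 0.6182 -0.1298  0.1649] 0.0508
clock: 26.88
ee_pos: [0.6193, -0.1301, 0.1663]
ee_rot: [0.218, 0.076, 0.973, 0.017]
force: [0.3, -0.4, -4.8]
finger_gap: 0.0504
grasp_force: 105.6
M [-0.0017  0.495   0.0075] sd [0.0476 0.0394 0.0162] F [-0.04 -0.07 -4.07] [ 0.6179 -0.1298  0.1656] 0.0506
clock: 27.68
ee_pos: [0.6183, -0.1297, 0.1649]
ee_rot: [0.001, 0.078, 0.997, 0.0]
force: [-0.0, 0.2, -4.7]
finger_gap: 0.0506
grasp_force: 105.6
M [-0.0117 -0.0062  0.0198] sd [0.0216 0.0179 0.0196] F [-0.22 -0.1  -4.09] [ 0.6167 -0.13    0.166 ] 0.0506
```

No change between the two tilts (−0.024 and −0.006), so it is sound and goes to the tray's near slot.

```bash
python3 -m creep '[[[-0.226,-0.272,0],[0,0,0.033],1],[[-0.226,-0.272,0],[0,0,0.033],1],[[-0.226,-0.272,0],[0,0,0.033],1],[[-0.226,-0.272,0],[0,0,0.033],1],[[-0.226,-0.272,0],[0,0,0.033],1],[[-0.226,-0.272,0],[0,0,0.033],1],[[-0.226,-0.272,0],[0,0,0.033],1],[[-0.226,-0.272,0],[0,0,0.033],1]]'
python3 -c "
from h import *
c=snap('side','t5'); d=snap('top','t5t')
print(monitor.get_state()['ee_pos'])
print('S',housings(c,n='side'));print('S',housings(c,n='side',z=.205))"
```

```text
clock: 28.65
ee_pos: [0.5052, -0.2652, 0.166]
ee_rot: [0.001, 0.027, 1.0, 0.0]
force: [0.3, 1.3, -2.9]
finger_gap: 0.0507
grasp_force: 106.4
[ 0.50540612 -0.26484774  0.16578826]
S [(486, 287, 115, 52, 7.2, (np.float64(348.0), np.float64(366.0))), (522, -351, 118, 55, -5.5, (np.float64(410.0), np.float64(164.0))), (266, -1140, 136, 119, -8.3, (np.float64(525.0), np.float64(65.0)))]
S [(464, 375, 90, 41, 7.2, (np.float64(348.0), np.float64(366.0))), (491, -123, 92, 43, -5.5, (np.float64(410.0), np.float64(164.0))), (292, -738, 106, 93, -8.3, (np.float64(525.0), np.float64(65.0)))]
```

```bash
python3 -m creep '[[[0,-0.002,-0.08],[0,0,0],1],[[0,-0.002,-0.16],[0,0,0],1],[[0,-0.002,-0.22],[0,0,0],1],[[0,-0.002,-0.25],[0,0,0],1],[[0,-0.002,-0.27],[0,0,0],1],[[0,-0.002,-0.28],[0,0,0],1],[[0,-0.002,-0.284],[0,0,0],1],[[0,-0.002,-0.284],[0,0,0],1]]'
```

```text
clock: 29.42
ee_pos: [0.5055, -0.2668, 0.0246]
ee_rot: [0.001, 0.026, 1.0, -0.0]
force: [0.0, 0.1, -4.3]
finger_gap: 0.0502
grasp_force: 106.4
```

```bash
python3 -m creep '[[[0,0,0],[0,0,0],0.3],[[0,0,0],[0,0,0],0.3],[[0,0,0],[0,0,0],0.3],[[0,0,0.02],[0,0,0],0.3],[[0,0,0.08],[0,0,0],0.3],[[0,0,0.16],[0,0,0],0.3],[[0,0,0.24],[0,0,0],0],[[0,0,0.3],[0,0,0],0]]'
python3 -m creep '[[[-0.2,0.3,0.1],[0,0,0],0],[[-0.2,0.3,0.1],[0,0,0],0],[[-0.2,0.3,0.1],[0,0,0],0],[[-0.2,0.3,0.1],[0,0,0],0],[[-0.2,0.3,0.1],[0,0,0],0],[[-0.2,0.3,0.1],[0,0,0],0],[[-0.2,0.3,0.1],[0,0,0],0]]'
python3 -c "
from h import *
c=snap('side','t6'); d=snap('top','t6t'); cv2.imwrite('pics/t6c.png',np.hstack([c[100:480,200:500],d[130:510,140:520]]) if 0 else np.hstack([c[100:440,200:500],d[100:440,140:540]]))
print('S',housings(c,n='side'));print('T',housings(d))"
```

```text
clock: 30.08
ee_pos: [0.5054, -0.2675, 0.1784]
ee_rot: [0.002, 0.027, 1.0, -0.001]
force: [0.8, 0.2, -0.6]
finger_gap: 0.0816
grasp_force: 0.0
clock: 30.67
ee_pos: [0.4046, -0.1166, 0.2254]
ee_rot: [0.002, 0.026, 1.0, -0.001]
force: [0.4, -0.1, -0.1]
finger_gap: 0.0853
grasp_force: 0.0
S [(486, 287, 115, 52, 6.9, (np.float64(348.0), np.float64(366.0))), (507, -269, 117, 57, -2.8, (np.float64(408.0), np.float64(182.0))), (522, -350, 118, 57, -6.0, (np.float64(410.0), np.float64(164.0))), (266, -1138, 133, 121, -5.6, (np.float64(525.0), np.float64(65.0)))]
T [(483, 291, 115, 51, 7.1, (np.float64(214.0), np.float64(295.0))), (504, -265, 116, 50, -0.9, (np.float64(437.0), np.float64(292.0))), (520, -345, 115, 51, -6.2, (np.float64(468.0), np.float64(287.0)))]
```

View pics/t6c.png

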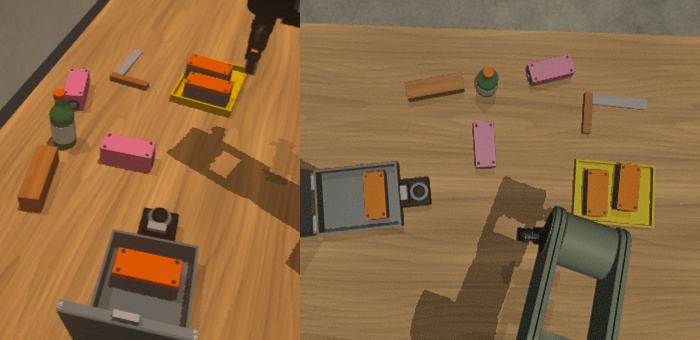

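All three housings lie flat, one in the case and two in the tray. Both views agree on the same height for each, the bystanders are where they started and the arm is clear.

```bash
python3 -c "
from workcell import manip; print(manip.close_job())"
```

```text
the job is handed in; nothing more can be done
None
```

I handed the job in at about 31 s, and no verdict came back: the lid is open, the one loose-gear housing is in the repair case, both sound ones are in the yellow tray, and the square, glue bottle and blank show no movement in the last pictures.

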